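Pack away the tasting kit in its latched case

TASK

Pack the tasting kit away in the wooden case: turn the brass turnbutton off the lid until it lies along the case's front, then lift the lid by its bar handle right back until it rests open on its stop with your hand off it, and lay each piece of the kit that is out on the table (vacuum pumps, hinged tin, pen; not all are always there) flat on the case's floor. Then shut the lid completely and turn the turnbutton back square across it. Never move the lid off its seat while the turnbutton is across it, and leave the glass and the corkscrew standing where they are.

Things in the scene. Friction and masses are not known exactly. Their poses are not given: they have to be found in the camera images.
- case: fixed wooden case, 190 (x) x 280 (y) mm, 64 mm high without lid. Origin: centre of its underside, on the table; x points from the front (handle, turnbutton) to the hinge, y to the left, z up. Walls 8 mm, floor 6 mm: inside 174 x 264 mm, 58 mm deep, undivided. A 12 mm thick wooden lid covers it. Hinge line at x = 95, z = 64 mm. A block on the front wall, level with the lid, carries the turnbutton.
- lid (a joint): angle of the lid (rad): 0 shut, grows as the front edge rises, 1.75 at its stop, leaning back. It weighs 0.35 kg; its hinge is nearly free: let go below about 1.45 it falls shut, above 1.6 it falls back onto its stop.
- lid_bar (a point): middle of the lid's handle: round brass bar 10 mm thick, 80 mm long along the case's y, held by two end arms 42 mm ahead of the lid's front edge in the lid's plane; at x -137, y 0, z 70 mm of the case when shut. It circles the hinge line at 232 mm. A gripper pointing down can hold it all the way, the bar turning between the fingers.
- lid_hinge (a point): point on the hinge line at the middle of the lid's back edge (x 95, y 0, z 64 mm of the case); it turns with the lid.
- turnbutton (a joint): angle of the turnbutton (rad): 0 square across the lid (secured), grows clockwise seen from above, 1.57 along the case's front, pointing to the case's -y, clear of the lid; stops at 0 and 1.6. Light friction (0.03 N m), stays where it is left. Its pivot is upright.
- turnbutton_grip (a point): point on the turnbutton's pivot at grip height (x -112, y -95, z 104 mm of the case). A flat brass wing 20 mm wide reaches 50 mm from the pivot along the point's x axis; on it stands a thumb fin centred on the pivot, 42 mm long along that x, 9 mm thick, from 20 mm below this point to 6 mm above.
- pump_1: vacuum pump, white with a black cap, LYING on its side, 99 mm long, 90 g. Origin: centre of its flat base (44 mm across); its z axis runs level along the pump, base to cap. Waist 36 mm across from 27 to 71 mm along z (grip there, at 49 mm, from above; the axis lies about 20 mm above the surface); cap 39 mm across. If pushed it rolls a little. None if absent.
- pump_2: vacuum pump, white with a black cap, LYING on its side, 99 mm long, 90 g. Origin: centre of its flat base (44 mm across); its z axis runs level along the pump, base to cap. Waist 36 mm across from 27 to 71 mm along z (grip there, at 49 mm, from above; the axis lies about 20 mm above the surface); cap 39 mm across. If pushed it rolls a little. None if absent.
- tin: small printed hinged tin (its lid stays shut), 62 (x) x 88 (y) x 21 mm, lying flat. Origin: centre of its underside. 85 g. None if absent.
- pen: black pen with gilt bands, 13 mm thick and 138 mm long along its y, lying. Origin: centre of its underside. 22 g. None if absent.
- glass: stemmed tasting glass, 65 mm across, 155 mm high, standing; leave alone. Origin: centre of its foot.
- corkscrew: winged metal corkscrew standing on its bell, 39 x 84 x 138 mm; leave alone. Origin: centre of its underside.

How it is judged:
By the outcome, as a careful person would: the job done as asked, in the order asked, and still so for the second after the job is handed in, with the robot touching nothing.
Of pump_1, pump_2, tin, pen only 2 to 4 are there at a start; the rules pass over those that are not, and their reading is None.
At some moment in a run one of tin, pen may be knocked a few centimetres aside while the robot is not near it.
Once in a run the grip may slacken for a moment while it holds something.
It also fails if it takes over 210 s, if anything falls off the work surface, if the arm or the gripper's body presses on something with over 40 N, if the wrist force passes 120 N, or if a joint passes its speed limit or range.

ROBOT

A 7-joint arm with a two-finger parallel gripper is mounted at the origin on the work surface; the furniture and walls round the work are solid. World frame = base frame: x ahead of the robot, y to its left, z up, the work surface at z = 0. Lengths are in m, angles in rad, forces in N, time in s.
With the tool pointing down it reaches from about 0.4 to 0.875 m from the base axis. Payload 4.4 kg.
Tool frame: the origin (TCP) lies at the very end of the fingers, on their centre line; the grasp point (between the pads) lies 19 mm behind it (bot.grip_depth is the distance from the TCP to the grasp point, in m); x points along the fingers, z is the direction in which the jaws open and shut, and the axes are right-handed (so a half turn about x gives the same grasp; the last joint's range is limited). The gripper opens to 85 mm and grips with 20 to 120 N. Pads are 22 mm wide; open, the fingers measure 114 mm over their backs; the gripper's body (76 mm by 85 mm) begins 54 mm behind the grasp point. The pads swing forward as they close: fully open they stand 13 mm farther back than shut.
Start: joints at [-1.317, 0.628, 0.038, 1.517, -0.027, 0.996, -0.02], TCP at [0.204, 0.617, 0.231] pointing down, gripper open.
Joint ranges: [-3.06, 3.06], [-0.37, 2.12], [-1.25, 1.32], [0.18, 2.47], [-1.1, 4.24], [0.23, 1.98], [-2.94, 2.94]. Speed limits (rad/s): [2.57, 2.57, 3.14, 3.14, 3.14, 3.14, 3.14].

INTERFACE

Orientations are given as a unit quaternion [x, y, z, w].
In Python, from station import bot, hand, get_obs, read_camera, calibration, order, boxes_of, cut_out gives the robot as it stands. Calls block until the motion is done:
- bot.move_ptp(position, orientation): joint-space move of the TCP to a pose.
- bot.move_linear(position, frame=None, max_speed=0.15): straight line of the TCP; frame=None keeps the orientation; max_speed is the mean speed in m/s.
- bot.set_joints(angles): joint-space move.
- hand.grip(opening, strength=None): finger opening in m; strength is the grip in N (None keeps the last); returns when the fingers have stopped.
- bot.wait(seconds).
- bot.solve_ik(position, orientation): joint angles nearest the present ones, or None.
- get_obs(): the state.
- read_camera(name): name is "scene" or "top"; returns (picture, depth): 384x512x3 uint8, red, green, blue; 384x512 float32, m along the optical axis (not along the pixel's ray), 0 where there is no reading.
- calibration(name): a dict with "fovy" (degrees; the focal length in pixels is half the picture's height over the tangent of half this angle, whatever the lens; pixels are square), "cx", "cy" (the principal point, pixels), "xyz" and "rotation" of the camera in the world. Camera axes: x right, y down, z forward; pixel columns grow to the right and rows downward; lengths in m; the calibration is good to about 2 mm. A picture is of the moment at which its call begins. calibration takes no time and is no camera call.
A pose or a line that the arm cannot do raises bot.PlanningError and nothing moves.
- order.hand_in(): hands the job in, once; it reports no verdict.
Trained networks look in the newest picture that a camera, given by its name, has taken for a name from the list of things; names that differ only in an ending like _2 or _b are one class to them, and where a whole thing is asked for, a point or a joint stands for the part that bears it (a point fixed in the world has none). Each returns a list of dicts, best first, with "conf" (0 to 1); they miss things now and then, are a little off and sometimes report something else, mostly with a low value. They report only what shows in the picture. A call takes as long as a camera call.
- boxes_of(camera, name): "location" ([x, y, z] in m, in world coordinates, good to about 4 mm: the middle of the surface that is visible of it).
- cut_out(camera, name): "region" (384x512 bool, what is visible of it).
The state is a dict: "clock": time; "qpos": joint angles; "joint_vel": joint speeds; "effort": joint torques, N m; "tcp_pos": TCP position; "tcp_rot": TCP orientation; "contact_force": force on the tool from outside, world axes, zero at the start; "moment": the same for the moment, N m; "gripper_width": finger opening in m.
Only numpy, scipy, OpenCV 4.12 (cv2) and the standard library are available. Lean on these libraries where they do the work, as an engineer would, in place of code of your own. Each camera call takes 0.05 s, during which the arm holds its last target. There are 200 camera calls.

## Working session

There is one attempt and no reset: what is moved stays moved. The work goes in short steps, each a Python script; the robot and the scene stay as the last script left them, time stands still between calls to the robot, and variables do not carry over. Pictures are saved under pics/ and viewed, about 12 in all and at most 16, crops included, and the job is handed in when it is done.

```bash
ls; mkdir -p pics
cat > h.py <<'E'
import numpy as np, cv2
from station import bot, hand, get_obs, read_camera, calibration, order, boxes_of, cut_out
from scipy.spatial.transform import Rotation as R
def cloud(name, depth):
    c=calibration(name); f=192/np.tan(np.radians(c["fovy"])/2)
    v,u=np.mgrid[:384,:512]
    p=np.stack([(u-c["cx"])/f*depth,(v-c["cy"])/f*depth,depth],-1)
    M=np.array(c["rotation"]); M=M if M.shape==(3,3) else R.from_quat(M).as_matrix()
    return p@M.T+np.array(c["xyz"])
def save(img,fn,crop=None,scale=1):
    if crop: img=img[crop[1]:crop[3],crop[0]:crop[2]]
    img=cv2.resize(img,None,fx=scale,fy=scale,interpolation=cv2.INTER_CUBIC)
    cv2.imwrite('pics/'+fn,img[:,:,::-1])
def down(yaw):
    """tool x down, jaw (tool z) axis along world direction yaw"""
    z=np.array([np.cos(yaw),np.sin(yaw),0]);x=np.array([0,0,-1.]);y=np.cross(z,x)
    return R.from_matrix(np.stack([x,y,z],1)).as_quat()
E
python3 - <<'E'
from h import *
ims=[]
for n in("scene","top"):
    im,d=read_camera(n); ims.append(im); print(n,calibration(n)); save(im,n+'0.png',scale=1.5)
    for k in ["turnbutton","lid","lid_bar","pump_1","tin","pen","glass","corkscrew","case"]:
        print(k,[(np.round(b["location"],3).tolist(),round(b["conf"],2)) for b in boxes_of(n,k)][:3])
o=get_obs();print(o)
E
```

```text
pics
scene {'fovy': 45.21529222945912, 'cx': 251.6497923176936, 'cy': 184.865804394236, 'xyz': array([ 0.39920901, -1.42043074,  0.9050814 ]), 'rotation': array([ 0.86150689, -0.06491873,  0.02986497, -0.50269227])}
turnbutton []
lid [([0.572, 0.101, 0.073], 0.74), ([0.554, 0.037, 0.076], 0.6)]
lid_bar [([0.57, 0.1, 0.081], 0.56), ([0.534, 0.424, 0.11], 0.32)]
pump_1 [([0.402, -0.245, 0.032], 0.63)]
tin [([0.591, -0.222, 0.024], 0.69), ([0.453, 0.038, 0.085], 0.63)]
pen [([0.45, 0.042, 0.09], 0.4)]
glass [([0.536, 0.423, 0.112], 0.67)]
corkscrew [([0.746, -0.132, 0.066], 0.59)]
case [([0.551, 0.033, 0.073], 0.84)]
top {'fovy': 50.16946014733992, 'cx': 255.06515454963247, 'cy': 196.62882316717062, 'xyz': array([ 0.33895088, -0.0583865 ,  1.26364348]), 'rotation': array([ 0.81916271, -0.5623033 ,  0.06563386, -0.09208499])}
turnbutton [([0.46, 0.039, 0.082], 0.55)]
lid [([0.571, 0.119, 0.078], 0.63)]
lid_bar [([0.571, 0.115, 0.08], 0.83)]
pump_1 [([0.404, -0.231, 0.035], 0.71)]
tin [([0.594, -0.203, 0.02], 0.9)]
pen [([0.433, -0.369, 0.013], 0.66), ([0.536, 0.433, 0.101], 0.48)]
glass 
[... 156 characters left out ...]
, 0.084], 0.24)]
{'clock': 1.0, 'qpos': array([-1.31680981,  0.62839418,  0.03852184,  1.51740643, -0.02698612,
        0.99631339, -0.02001589]), 'joint_vel': array([ 0.00104029,  0.00209675, -0.00159702,  0.00118134, -0.00063031,
        0.00078188,  0.00122062]), 'effort': array([-3.20677727e-04, -5.63289821e+01,  1.22546330e+00, -1.93784630e+01,
        1.08725621e-02,  1.20018049e-03, -3.02193632e-05]), 'tcp_pos': array([0.20432904, 0.61705588, 0.23131553]), 'tcp_rot': array([-0.4139982 ,  0.57324241,  0.41400392,  0.57323589]), 'contact_force': array([ 0.09835886, -0.13167939, -0.14282495]), 'moment': array([-0.00492967,  0.02369606, -0.01805599]), 'gripper_width': 0.08502554811679462}
```

View pics/top0.png

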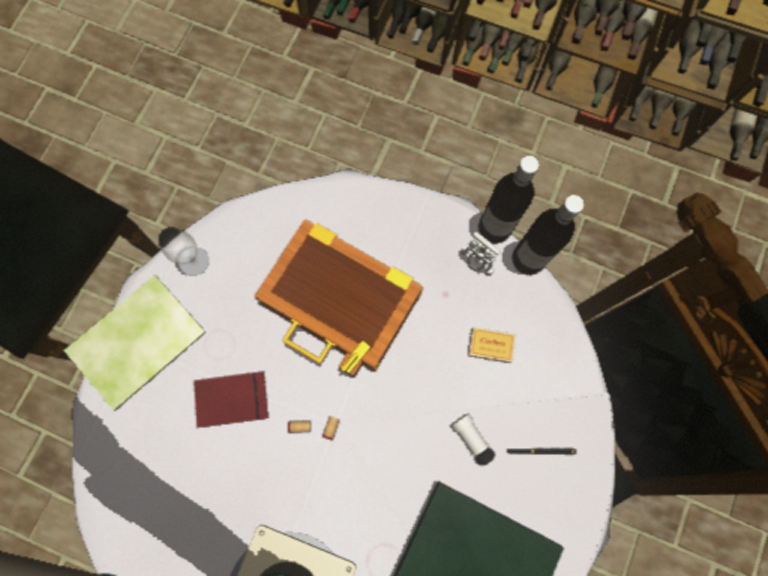

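View pics/scene0.png

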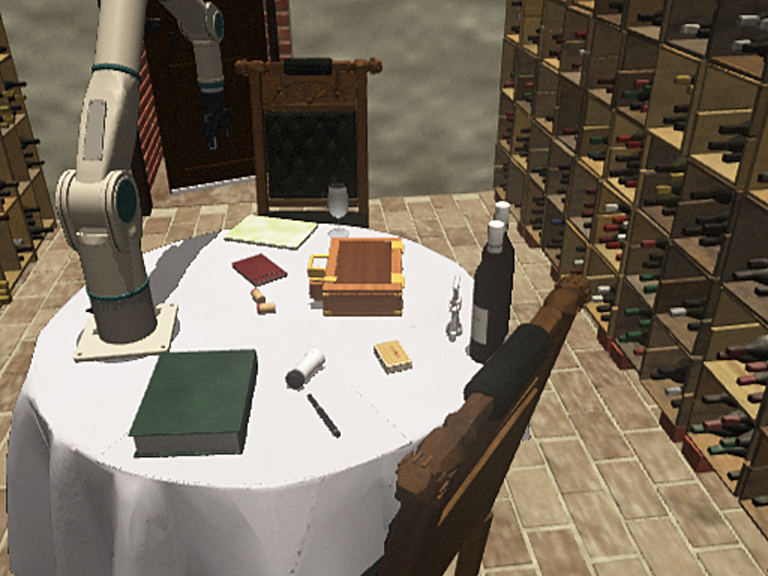

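The pictures show one pump, the tin and the pen out on the table. The case's turnbutton is across the lid, at about (355,357) in the top picture. I'll measure the poses next.

```bash
cat >> h.py <<'E'
def rect(pts):
    (c,s,a)=cv2.minAreaRect((pts[:,:2]*1000).astype(np.float32))
    return np.array(c)/1000,np.array(s),a
def above(name,lo,hi,centre,r,d=None,mask=None):
    if d is None: im,d=read_camera(name)
    P=cloud(name,d); m=(d>0)&(P[...,2]>lo)&(P[...,2]<hi)&(np.hypot(P[...,0]-centre[0],P[...,1]-centre[1])<r)
    if mask is not None: m&=mask
    m=m.astype(np.uint8); n,l,st,_=cv2.connectedComponentsWithStats(m)
    k=1+np.argmax(st[1:,4]); return P[l==k]
E
python3 - <<'E'
from h import *
im,d=read_camera("top"); P=cloud("top",d)
t=P[(d>0)&(abs(P[...,2])<.02)]; print("table",np.median(t[:,2]))
L=above("top",.068,.084,(.57,.12),.22,d); c,s,a=rect(L); print("lid all",c,s,a,np.median(L[:,2]))
# open away the handle/turnbutton
m=(d>0)&(P[...,2]>.066)&(P[...,2]<.086)&(np.hypot(P[...,0]-.57,P[...,1]-.12)<.25)
mo=cv2.morphologyEx(m.astype(np.uint8),cv2.MORPH_OPEN,np.ones((25,25)))
c,s,a=rect(P[mo>0]); print("lid",c,s,a); print(cv2.boxPoints(((c*1000),s,a)).round(0).tolist())
for n,ce,lo in(("pump_1",(.404,-.231),.008),("tin",(.594,-.205),.008),("pen",(.433,-.369),.005)):
    Q=above("top",lo,.06,ce,.09,d); c,s,a=rect(Q); print(n,c,s,a,np.percentile(Q[:,2],95)); print(cv2.boxPoints(((c*1000),s,a)).round(0).tolist())
H=(d>0)&(P[...,2]>.092)&(P[...,2]<.13)&(np.hypot(P[...,0]-.46,P[...,1]-.05)<.1)
print("fin",rect(P[H]),H.sum())
hsv=cv2.cvtColor(im,cv2.COLOR_RGB2HSV); Y=(hsv[...,0]>22)&(hsv[...,0]<35)&(hsv[...,1]>150)&(hsv[...,2]>100)&(d>0)&(P[...,2]>.04)
n,l,st,ce=cv2.connectedComponentsWithStats(Y.astype(np.uint8))
for i in range(1,n):
    if st[i,4]>20: print(ce[i].round(),st[i,4],np.median(P[l==i],0).round(3),P[l==i].mean(0).round(3))
save(im,'crop1.png',(160,140,300,260),5)
E
```

```text
table -0.001273779653284679
lid all [0.55310425 0.12454948] [281.07574463 241.51304626] 80.44832611083984 0.07613576584810056
lid [0.59648187 0.12271818] [122.78878021 174.64425659] 21.40999984741211
[[507.0, 182.0], [571.0, 19.0], [686.0, 64.0], [622.0, 226.0]]
pump_1 [ 0.40046024 -0.23334317] [98.32962036 43.51233673] 55.007179260253906 0.04214150680022594
[[354.0, -261.0], [390.0, -286.0], [446.0, -206.0], [411.0, -181.0]]
tin [ 0.59403082 -0.2057784 ] [61.08225632 89.19841766] 10.319765090942383 0.024737561203873645
[[556.0, -167.0], [572.0, -255.0], [632.0, -244.0], [616.0, -156.0]]
pen [ 0.42863419 -0.36641071] [  8.81058693 135.80200195] 21.055021286010742 0.014952748223448309
[[400.0, -305.0], [449.0, -431.0], [457.0, -428.0], [408.0, -301.0]]
fin (array([0.44729971, 0.04528262]), array([ 8.75688267, 40.34522247]), 72.73622131347656) 54
[215. 156.] 113 [0.671 0.197 0.077] [0.671 0.196 0.077]
[265. 185.] 144 [0.64  0.019 0.076] [0.64  0.019 0.076]
[204. 229.] 91 [0.448 0.137 0.074] [0.452 0.139 0.074]
[237. 238.] 140 [0.462 0.04  0.084] [0.462 0.039 0.091]
```

View pics/crop1.png

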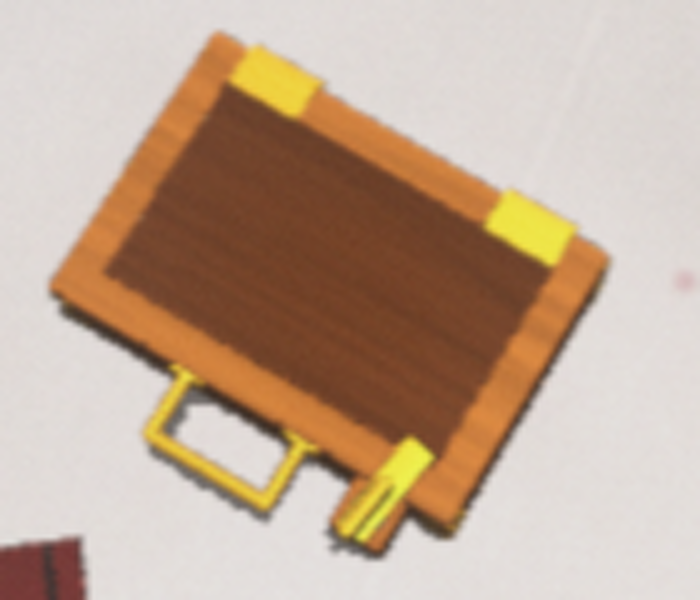

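Run:
```python
from h import *
im,d=read_camera("top"); P=cloud("top",d)
m=(d>0)&(P[...,2]>.070)&(P[...,2]<.083)&(np.hypot(P[...,0]-.57,P[...,1]-.12)<.22)
Q=P[m]
for deg in (-9,-9.5,-10,-10.5):
    t=np.radians(deg); Rm=np.array([[np.cos(t),-np.sin(t)],[np.sin(t),np.cos(t)]])
    q=Q[:,:2]@Rm  # into case frame
    xmax=[np.percentile(q[(q[:,1]>a)&(q[:,1]<a+.03),0],99) for a in np.arange(-.1,.3,.03) if ((q[:,1]>a)&(q[:,1]<a+.03)).sum()>50]
    print(deg,np.round(xmax,4), np.round(np.percentile(q,[.5,99.5],axis=0),4).tolist())
t=np.radians(-9.7);Rm=np.array([[np.cos(t),-np.sin(t)],[np.sin(t),np.cos(t)]]);q=Q[:,:2]@Rm
b=q[q[:,0]>.45]; print(np.percentile(b[:,0],99.7),np.percentile(b[:,1],[.3,99.7]))
h=(q[:,1]>.235)&(q[:,1]<.31); f=q[h]; print("front left",np.percentile(f[:,0],[.3,1,99,99.7]))
```

```text
-9 [0.638  0.6404 0.6416 0.6397 0.6401 0.6403 0.6398 0.6418 0.6447] [[0.4093, 0.0703], [0.6422, 0.3464]]
-9.5 [0.6368 0.639  0.6404 0.6386 0.6382 0.6385 0.6384 0.6394 0.6419] [[0.4076, 0.0752], [0.6404, 0.3513]]
-10 [0.6373 0.6397 0.6376 0.6365 0.6368 0.636  0.6367 0.6384] [[0.4056, 0.0799], [0.6388, 0.3561]]
-10.5 [0.6361 0.6381 0.6376 0.635  0.635  0.6342 0.6327 0.6355] [[0.4037, 0.0847], [0.6372, 0.3609]]
0.6404794391034624 [0.07645096 0.35408763]
front left [0.40572773 0.40967911 0.63810302 0.64025817]
```

```bash
cat >> h.py <<'E'
T0=np.radians(-9.7); O=np.array([.5744,.1199])
def case(x,y,z):
    c,s=np.cos(T0),np.sin(T0)
    return np.array([O[0]+c*x-s*y,O[1]+s*x+c*y,z])
def pick(p,yaw):
    best=None
    for k in(0,np.pi,-np.pi):
        q=bot.solve_ik(p,down(yaw+k))
        if q is not None:
            cost=np.abs(q-get_obs()["qpos"]).max()
            if best is None or cost<best[0]: best=(cost,yaw+k,q)
    return best
def st(tag=""):
    o=get_obs(); print(tag,"t%.1f"%o["clock"],o["tcp_pos"].round(4),"F",np.round(o["contact_force"],1),"w%.4f"%o["gripper_width"],flush=True); return o
def bar(th): # bar centre in the case frame
    r,d=.2321,np.arctan2(.006,.232)
    return case(.095-r*np.cos(th+d),0,.064+r*np.sin(th+d))
E
python3 - <<'E'
from h import *
p=case(-.112,-.095,.104-.019+.003); up=p.copy(); up[2]=.2
print(p)
for k in(0,np.pi,-np.pi):
    for a in(80.3,-9.7):
        q=bot.solve_ik(p,down(np.radians(a)+k)); print(k,a,None if q is None else np.round(q,2))
for th in(0,.9,1.7):
    b=bar(th); b[2]-=.019
    for k in(0,np.pi):
        q=bot.solve_ik(b,down(T0+k)); print(th,k,b.round(3),None if q is None else np.round(q,2))
E
```

```text
[0.44799472 0.04512898 0.088     ]
0 80.3 [-0.14  0.6  -0.03  2.18  0.05  0.35  1.19]
0 -9.7 [-0.34  0.62  0.26  2.19 -0.41  0.38  0.09]
3.141592653589793 80.3 [-0.49  0.66  0.49  2.19 -0.73  0.45 -1.16]
3.141592653589793 -9.7 [ 0.08  0.62 -0.35  2.18  0.52  0.42  2.28]
-3.141592653589793 80.3 [-0.49  0.66  0.49  2.19 -0.73  0.45 -1.16]
-3.141592653589793 -9.7 [ 0.08  0.62 -0.35  2.18  0.52  0.42  2.28]
0 0 [0.439 0.143 0.051] [-0.51  0.7   0.21  2.18 -0.46  0.3  -0.09]
0 3.141592653589793 [0.439 0.143 0.051] [-0.17  0.7  -0.3   2.17  0.59  0.35  2.01]
0.9 0 [0.531 0.127 0.23 ] [-0.6   0.52  0.47  1.82 -0.3   0.87 -0.16]
0.9 3.141592653589793 [0.531 0.127 0.23 ] [-0.04  0.5  -0.37  1.8   0.22  0.88  2.46]
1.7 0 [0.703 0.098 0.274] [-0.44  0.74  0.53  1.28 -0.37  1.22 -0.07]
1.7 3.141592653589793 [0.703 0.098 0.274] [ 0.    0.71 -0.35  1.26  0.24  1.21  2.62]
```

```bash
cat >> h.py <<'E'
def turn(a0,a1,n=8):
    p=case(-.112,-.095,.088)
    for a in np.linspace(a0,a1,n+1)[1:]: bot.move_ptp(p,down(T0+np.pi/2-a))
E
python3 - <<'E'
from h import *
p=case(-.112,-.095,.088); up=p.copy(); up[2]=.2
bot.move_ptp(up,down(T0+np.pi/2)); hand.grip(.04,25); st("up")
bot.move_linear(p); st("at"); hand.grip(0,25); o=st("grip")
turn(0,1.57); st("turned"); hand.grip(.045); st("open")
bot.move_linear(up); st("up")
im,d=read_camera("top"); P=cloud("top",d)
save(im,'tb1.png',(160,140,300,260),4)
E
```

```text
up t3.8 [0.448  0.0452 0.2   ] F [-0.5  0.9  0.3] w0.0397
at t4.7 [0.4484 0.0452 0.0884] F [-0.2 -0.6  0. ] w0.0399
grip t5.1 [0.4485 0.0458 0.0888] F [-0.3  2.7  6.1] w0.0084
turned t7.1 [0.4468 0.0446 0.0887] F [-4.5 -1.6 11. ] w0.0089
open t7.5 [0.4481 0.0452 0.0879] F [ 0.3 -0.1  0.1] w0.0453
up t8.4 [0.4474 0.0453 0.1994] F [-0.5 -0.3  0.2] w0.0449
```

View pics/tb1.png

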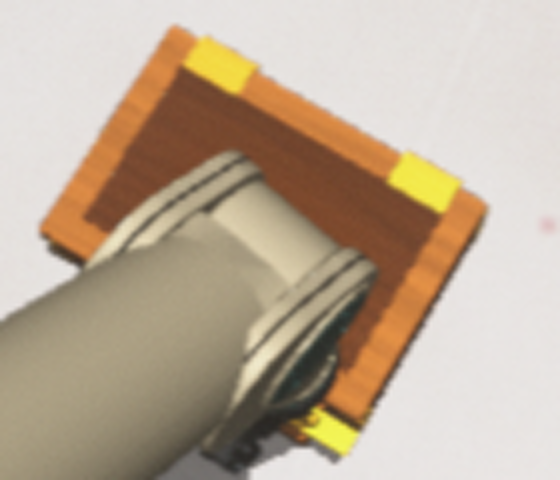

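The turnbutton now lies along the case's front, its wing tip at (335,430) in the crop. Lifting the lid next.

```bash
cat >> h.py <<'E'
def arc(a0,a1,n=14,speed=.12):
    q=down(T0)
    for a in np.linspace(a0,a1,n+1)[1:]:
        b=bar(a); b[2]-=.019; bot.move_linear(b,q,max_speed=speed)
        o=get_obs()
        if o["gripper_width"]<.006 or np.abs(o["contact_force"]).max()>30: st("ARC STOP %.2f"%a); return a,False
    return a1,True
E
python3 - <<'E'
from h import *
b=bar(0); b[2]-=.019; up=b.copy(); up[2]=.2
bot.move_ptp(up,down(T0)); hand.grip(.03,30)
bot.move_linear(b); st("at"); hand.grip(0,30); st("grip")
print(arc(0,.3,3)); st(); 
a,ok=arc(.3,1.70,12); st("end"); 
im,d=read_camera("scene"); save(im,'lid1.png',(130,80,400,260),2.5)
E
```

```text
at t10.4 [0.4398 0.143  0.0515] F [-0.5  0.1 -0.6] w0.0300
grip t10.7 [0.4379 0.1435 0.0516] F [-3.4  0.4  5.2] w0.0087
(0.3, True)
 t11.8 [0.4491 0.1416 0.1189] F [-6.6  2.5  0.1] w0.0092
end t16.3 [0.7037 0.099  0.2744] F [1.3 4.8 3.9] w0.0087
```

View pics/lid1.png

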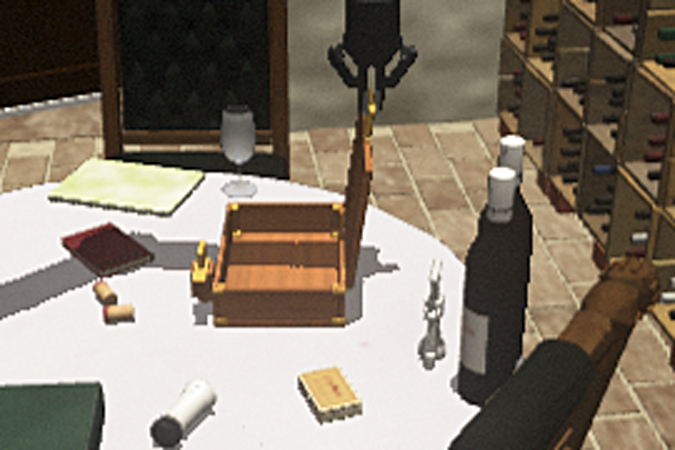

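The lid is held nearly upright, in line with the bar at (370,100), and the case is empty. I'll release it and fetch the pump.

```bash
cat >> h.py <<'E'
def find(n,ce,lo,r=.1):
    im,d=read_camera("top"); Q=above("top",lo,.06,ce,r,d); c,s,a=rect(Q)
    if s[0]>s[1]: s=s[::-1]; a+=90   # short side along a
    print(n,c.round(4),s.round(1),round(a,1)); return c,s,np.radians(a)
def grab(c,yaw,z,opening,strength):
    hi=np.array([*c,.16]); _,y,_=pick(hi,yaw); bot.move_ptp(hi,down(y)); hand.grip(opening,strength)
    bot.move_linear(np.array([*c,z])); st("at"); hand.grip(0,strength); st("grip")
    bot.move_linear(hi); return st("lifted")
def place(x,y,z,opening):
    hi=case(x,y,.19); _,yw,_=pick(hi,T0+np.pi/2); bot.move_ptp(hi,down(yw)); st("over")
    bot.move_linear(case(x,y,z),max_speed=.1); st("low"); hand.grip(opening)
    bot.wait(.2); bot.move_linear(hi); st("up")
E
python3 - <<'E'
from h import *
hand.grip(.03); bot.wait(.2); st("rel")
b=bar(1.70); b[2]=.38; bot.move_linear(b); st("up")
bot.move_ptp([.45,0,.30],down(T0))
c,s,a=find("pump",(.4,-.233),.008,.09)
find("tin",(.594,-.206),.008,.09)
im,d=read_camera("scene"); P=cloud("scene",d); 
print("lid pts",[ (np.round(b["location"],3).tolist(),round(b["conf"],2)) for k in("lid","lid_bar") for b in boxes_of("scene",k)][:3])
save(im,'lid2.png',(130,60,400,240),2.5)
E
```

```text
rel t16.9 [0.7032 0.0975 0.2742] F [-0.3 -0.9 -0.6] w0.0300
up t17.7 [0.7029 0.098  0.3789] F [-1.1  0.6  0.1] w0.0302
pump [ 0.3995 -0.2326] [43.6 99. ] 143.4
tin [ 0.5942 -0.2056] [61.5 88.6] 11.1
lid pts [([0.687, 0.052, 0.184], 0.94), ([0.68, 0.053, 0.188], 0.75)]
```

View pics/lid2.png

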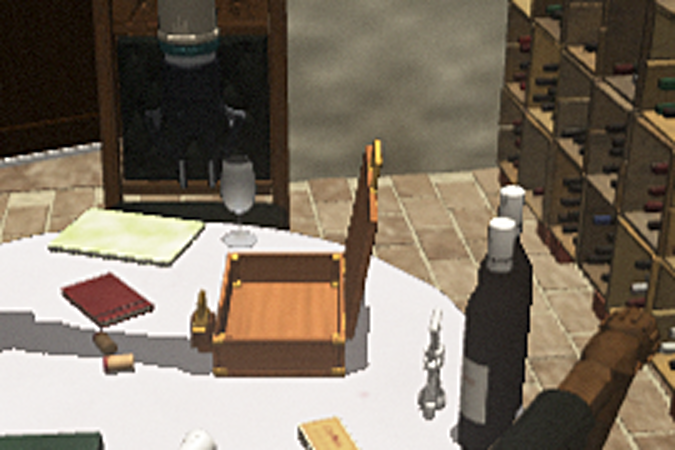

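The lid rests open, leaning back with its handle at (375,155), and the hand is off it. Now the pump.

Run:
```python
from h import *
c,s,a=find("pump",(.4,-.233),.008,.09)
o=grab(c,a,.004,.07,40)
if o["gripper_width"]>.025: 
    place(0,.075,.012,.055)
    bot.move_ptp([.45,-.1,.30],down(T0))
    im,d=read_camera("top"); save(im,'p1.png',(130,110,420,340),2.5)
```

```text
pump [ 0.4    -0.2332] [43.8 98.4] 144.2
at t21.8 [ 0.4002 -0.2335  0.0044] F [0.1 0.1 0.2] w0.0699
grip t22.2 [ 0.4004 -0.2333  0.0046] F [0.  0.4 4.3] w0.0342
lifted t23.4 [ 0.3996 -0.2328  0.1593] F [ 0.2 -0.2  0. ] w0.0341
over t25.1 [0.5872 0.1914 0.1899] F [-0.2 -0.6 -1.6] w0.0338
low t27.1 [0.5871 0.1939 0.0127] F [-2.  -0.6  4.3] w0.0340
up t28.9 [0.5863 0.1938 0.1891] F [ 0.   0.3 -0.7] w0.0549
```

View pics/p1.png

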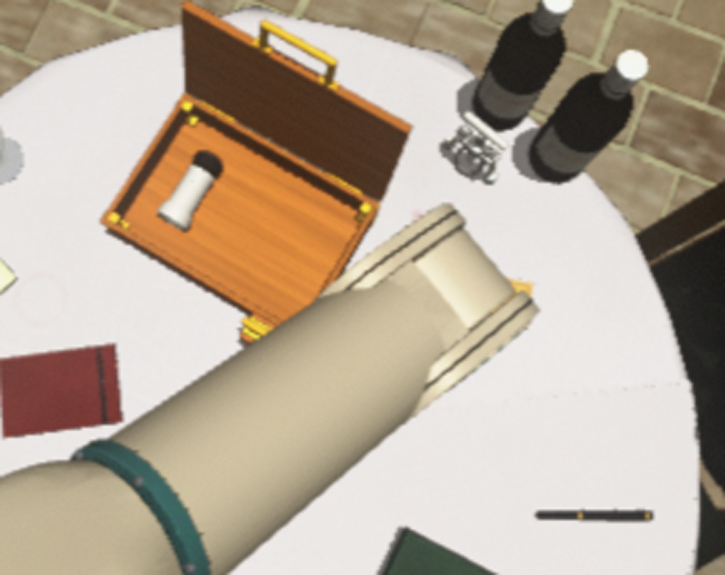

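The pump lies in the case at (190,195) in the crop. Next is the pen, visible at (595,515).

Run:
```python
from h import *
c,s,a=find("pen",(.433,-.366),.005,.12)
assert 120<s[1]<150 and s[0]<18
o=grab(c,a,.003,.04,30)
if o["gripper_width"]>.006:
    place(0,-.095,.011,.03)
    bot.move_ptp([.42,.16,.30],down(T0))
    im,d=read_camera("top"); save(im,'p2.png',(130,110,420,340),2.5)
    find("tin",(.594,-.206),.008,.1)
```

```text
pen [ 0.396  -0.3976] [ 11.3 135.6] 21.1
at t33.1 [ 0.3964 -0.3981  0.0037] F [-0.3 -0.6 -0.3] w0.0400
grip t33.5 [ 0.3965 -0.3979  0.0039] F [0.2 0.3 7. ] w0.0119
lifted t34.7 [ 0.3956 -0.3969  0.1592] F [ 0.   0.3 -0.5] w0.0118
over t36.3 [0.5583 0.0243 0.19  ] F [-0.7 -0.3  0. ] w0.0118
low t38.3 [0.5609 0.0304 0.0119] F [1.7 6.9 4.7] w0.0116
up t40.1 [0.5578 0.0262 0.1891] F [0.8 0.8 0.2] w0.0299
tin [ 0.594  -0.2055] [60.8 88.4] 10.8
```

View pics/p2.png

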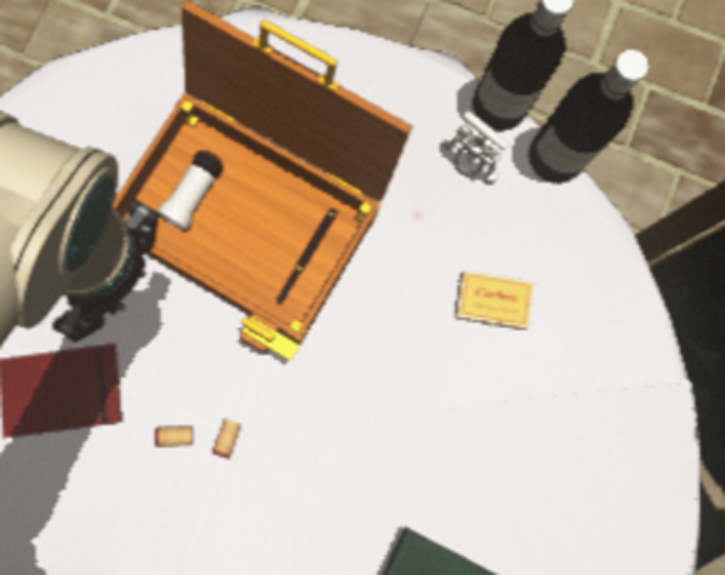

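The pen had been knocked about 5 cm but is now in the case, flat at (305,255). The turnbutton is still along the front. Last is the tin.

Run:
```python
from h import *
c,s,a=find("tin",(.594,-.206),.008,.1)
assert 80<s[1]<95 and 55<s[0]<68
o=grab(c,a,.001,.08,40)
if o["gripper_width"]>.05:
    place(0,-.015,.009,.072)
    bot.move_ptp([.42,-.15,.30],down(T0))
    im,d=read_camera("top"); save(im,'p3.png',(130,110,420,340),2.5)
    P=cloud("top",d)
    for k in("pump_1","tin","pen"): print(k,[(np.round(b["location"],3).tolist(),round(b["conf"],2)) for b in boxes_of("top",k)][:2])
```

```text
tin [ 0.5939 -0.2059] [61.2 88.6] 10.8
at t45.1 [ 0.5946 -0.2063  0.0019] F [ 0.1 -0.2 -0.2] w0.0802
grip t45.5 [ 0.5946 -0.2061  0.0022] F [-1.4  0.7  5.7] w0.0576
lifted t46.7 [ 0.5932 -0.2054  0.159 ] F [-0.2 -0.  -1.7] w0.0576
over t47.9 [0.5723 0.1027 0.1899] F [ 0.   0.2 -1.2] w0.0580
low t49.8 [0.5717 0.1051 0.0101] F [-2.3 -0.7  5.7] w0.0577
up t51.7 [0.5712 0.1051 0.1892] F [-0.5 -0.5  0.1] w0.0720
pump_1 [([0.584, 0.189, 0.043], 0.63), ([0.688, 0.098, 0.186], 0.55)]
tin [([0.569, 0.102, 0.032], 0.9), ([0.69, 0.091, 0.184], 0.35)]
pen [([0.567, 0.026, 0.019], 0.58)]
```

View pics/p3.png

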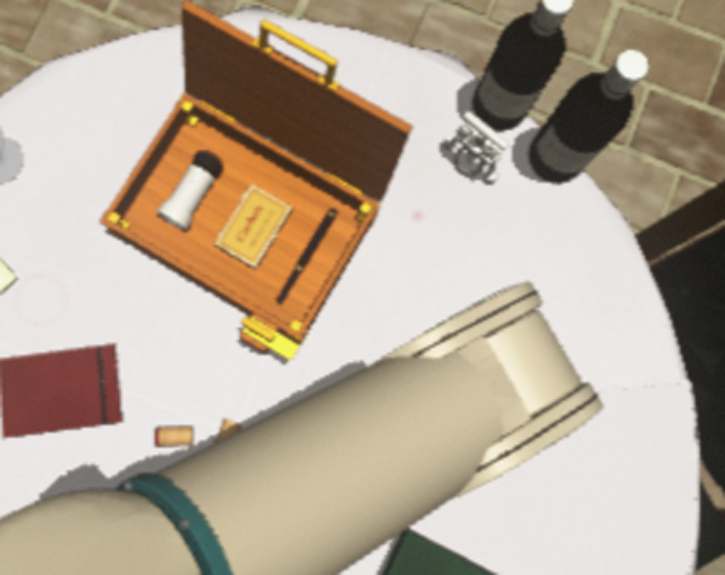

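All three pieces lie flat: pump (190,190), tin (255,225), pen (307,255). Shutting the lid.

Run:
```python
from h import *
bot.move_linear([.42,-.15,.37]); b=bar(1.75); b[2]-=.019; up=b.copy(); up[2]=.38
bot.move_ptp(up,down(T0)); hand.grip(.04,30); st("over")
bot.move_linear(b); st("at"); hand.grip(0,30); o=st("grip")
if o["gripper_width"]>.006:
    a,ok=arc(1.75,-.008,18); st("end")
    im,d=read_camera("scene"); save(im,'c1.png',(130,60,400,240),2.5)
    print(a,ok)
```

```text
over t55.5 [0.7145 0.0958 0.3803] F [-0.2 -1.1 -0.4] w0.0397
at t56.4 [0.7153 0.0957 0.2734] F [-0.3 -0.1  0.1] w0.0398
grip t56.8 [0.7131 0.0961 0.2735] F [-6.5  0.5  5.2] w0.0086
end t62.9 [0.4378 0.1431 0.0485] F [-5.8 -4.4 -1.5] w0.0088
-0.008 True
```

View pics/c1.png

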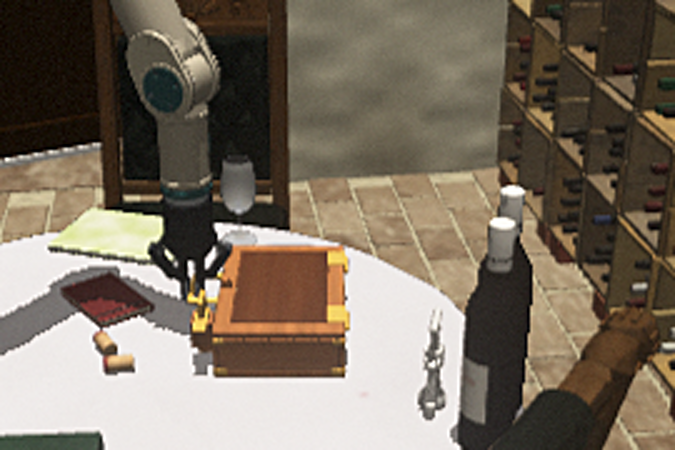

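The lid is shut flat on the case. Turning the turnbutton back.

Run:
```python
from h import *
hand.grip(.03); b=get_obs()["tcp_pos"].copy(); b[2]=.2; bot.move_linear(b)
p=case(-.112,-.095,.088); up=p.copy(); up[2]=.2
bot.move_ptp(up,down(T0)); hand.grip(.04,25); bot.move_linear(p); st("at"); hand.grip(0,25); st("grip")
turn(1.57,-.02); st("turned"); hand.grip(.045); bot.move_linear(up); st("up")
bot.move_ptp([.3,-.35,.3],down(np.pi/4)); st("away")
im,d=read_camera("top"); P=cloud("top",d); save(im,'f.png',(100,90,420,330),2.4)
L=above("top",.068,.084,(.57,.12),.22,d)
c,s=np.cos(T0),np.sin(T0); q=(L[:,:2]-O)@np.array([[c,-s],[s,c]])
for x in(-.07,-.03,.03,.07): k=(abs(q[:,0]-x)<.015)&(q[:,1]>-.05)&(q[:,1]<.13); print("lid z at",x,L[k,2].mean().round(4))
H=(d>0)&(P[...,2]>.092)&(P[...,2]<.13)&(np.hypot(P[...,0]-.46,P[...,1]-.05)<.1); print("fin",rect(P[H]))
for k in("glass","corkscrew"): print(k,[(np.round(b["location"],3).tolist(),round(b["conf"],2)) for b in boxes_of("top",k)][:1])
```

```text
at t66.1 [0.4484 0.045  0.0884] F [0.3 0.  0.1] w0.0400
grip t66.5 [0.447  0.0456 0.0886] F [-3.3 -0.1  6. ] w0.0082
turned t68.5 [0.4475 0.046  0.0886] F [-2.8  3.   9.1] w0.0085
up t69.9 [0.4474 0.0452 0.1994] F [ 0.7 -0.1  0.2] w0.0451
away t71.5 [ 0.301  -0.3488  0.2995] F [ 0.2 -0.6 -0.7] w0.0447
lid z at -0.07 0.0762
lid z at -0.03 0.0768
lid z at 0.03 0.0768
lid z at 0.07 0.0763
fin (array([0.44707666, 0.0455626 ]), array([ 9.3925972, 40.5274353]), 80.61839294433594)
glass [([0.536, 0.432, 0.103], 0.57)]
corkscrew [([0.746, -0.113, 0.081], 0.58)]
```

View pics/f.png

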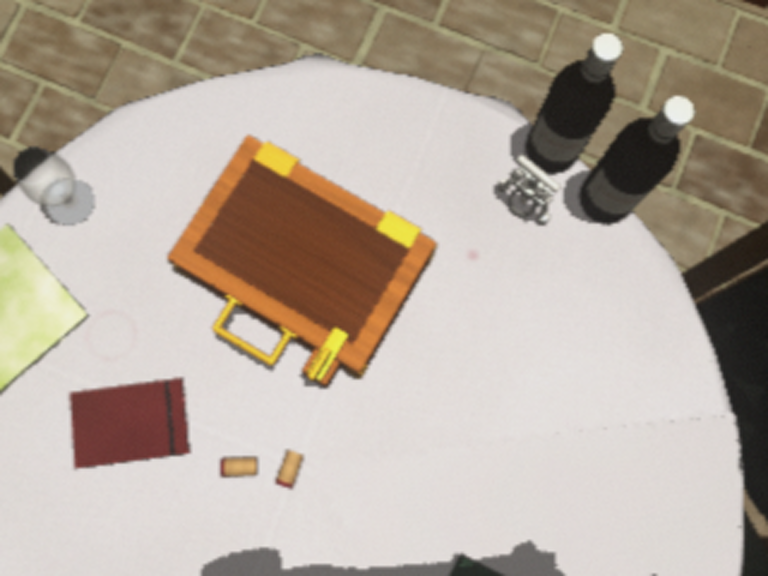

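The lid is level at 76 mm with the turnbutton square across it at (327,355). The table is clear of kit, and the glass and corkscrew have not moved.

```bash
python3 -c "
from h import *
print(order.hand_in())"
```

```text
the job is handed in; nothing more can be done
None
```

The kit is packed away and the job handed in at about 72 s on the robot's clock. I turned the turnbutton along the front and laid the lid back on its stop with the hand off it. One pump, the tin and the pen went flat on the case floor. I then shut the lid and turned the turnbutton back across it. Only one pump was out.

The pen had been knocked about 5 cm before I reached it, so I located it again and picked it up from there.

**Last checks, with the arm clear:**
- **Lid:** level at 76–77 mm all over, which is the shut height.
- **Turnbutton:** the fin lies within about 1° of square across the lid.
- **Kit:** all three pieces were seen flat inside before I shut the lid.
- **Glass and corkscrew:** their measured positions match the start to within about 4 mm, the detector's accuracy.

Two small things came up. At the start the fin measured about 7° off square, on only 54 pixels, which I took for noise. Lowering the pen brought a brief side force of about 7 N, but it was lying flat in the next picture. No check failed.

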